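Lock the hatch of the purple cool case

ROBOT

A 7-joint arm with a two-finger parallel gripper is mounted at the origin on the work surface. World frame = base frame: x ahead of the robot, y to its left, z up, the work surface at z = 0. Lengths are in m, angles in rad, forces in N, time in s.
With the tool pointing down it reaches from about 0.4 to 0.85 m from the base axis. Payload 10.4 kg.
Tool frame: the origin (TCP) lies on the centre line of the jaws, within the pads' length; the fingertips stand r.tip_extent ahead of it and the grasp point (between the pads) lies 3 mm ahead of it (r.tip_extent is the distance from the TCP to the fingertips, in m); z points along the fingers, y is the direction in which the jaws open and shut (so a half turn about z gives the same grasp; the last joint's range is limited). The gripper opens to 87 mm and grips with 3 to 60 N. Pads are 19 mm wide; open, the fingers measure 117 mm over their backs; the gripper's body (75 mm by 190 mm) begins 51 mm behind the grasp point.
Start: joints at [1.099, 0.332, -0.065, 1.46, 0.022, 1.35, -0.088], TCP at [0.271, -0.563, 0.218] pointing down, gripper open.
Joint ranges: [-2.6, 2.6], [-0.5, 2.12], [-1.47, 1.34], [0.16, 2.42], [-1.27, 4.41], [0.06, 2.06], [-2.6, 2.6]. Speed limits (rad/s): [2.22, 2.22, 2.79, 2.79, 3.14, 3.14, 3.14].

INTERFACE

Orientations are given as a unit quaternion [x, y, z, w].
In Python, from bench import r gives the robot as it stands. The module is installed in compiled form; this text tells all that it offers.
- The arm moves only by the shell command python3 -m jog 'ROWS' [FORCE]. ROWS is JSON, a list of rows, each a list of 5 numbers: the shift along the tool's x, y, z in cm, then the turn about the tool's z in rad, then the closure, from 0 (fully open) to 1 (shut). A call has exactly 10 rows; each row shifts and turns the pose as measured when the row begins, along the tool's axes as they then stand; what a row does not reach is not made up. A row lasts 1/10 s, in which the tool goes at most 50 mm and 8.59 degrees, less where a joint would pass 70% of its speed; a pose out of reach is approached as far as the arm can. A call with a gripper value outside its range is refused whole. The fingers move at their own pace and stop on an object; FORCE is the grip in N (left out, the last holds). Time passes only in rows, so rows that do not move let the fingers close, or fill a call up. It gives the time, the measured TCP pose, the force and the opening at its end, in the units of the state.
- r.read_state(): the state, without advancing time (a new reading comes with each control period).
- r.camera(name): name is "scene" or "top" or "wrist"; returns a dict with "pixels" (384x512x3 uint8, red, green, blue), "fx", "fy", "cx", "cy" (pixels), "camera_from_world" (4x4, takes a point from world to camera coordinates). Camera axes: x right, y up, looking along -z (the intrinsics and any distortion apply to the point x, -y, -z); pixel columns grow to the right and rows downward; lengths in m; the calibration is good to about 2 mm. A picture is of the moment at which its call begins. There is no depth.
- r.close_job(): hands the job in, once; it reports no verdict.
The state is a dict: "time": time; "joint_positions": joint angles; "joint_vel": joint speeds; "joint_torque": joint torques, N m; "ee_pos": TCP position; "eef_rot": TCP orientation; "ft_force": force on the tool from outside, world axes, zero at the start; "torque": the same for the moment, N m; "width": finger opening in m.
Only numpy, scipy, OpenCV 4.12 (cv2) and the standard library are available. Lean on these libraries where they do the work, as an engineer would, in place of code of your own. Each camera call takes 0.05 s, during which the arm holds its last target. There are 200 camera calls.

TASK

The cool case with the purple corners is packed for dispatch: turn the black wing knob on its hatch clockwise until its white pointer lines up with the green dot on the frame, so that the tongue beneath lies behind the frame edge, and let go. The case with the amber corners is still waiting to be loaded, so leave that one unlocked.

Things in the scene. Friction and masses are not known exactly. Their poses are not given: they have to be found in the camera images.
- purple_wing (a point): Black wing knob on the purple-cornered grey case (240 x 200 x 150 mm, fixed; the other has amber corners). Upright blade 68 mm long, 14 thick, flat-sided over its middle 40, 6 to 38 mm above the flat case top; ears to 42; foot 28 across, 6 high. Point: on the vertical turning axis, 30 mm above the case top. Axes turn with it: x along the blade to its white pointer end, y across, z up.
- purple_knob (a joint): Its angle, rad, growing clockwise seen from above; starts 0.15 to 0.5, unlocked. At 1.57 the pointer meets the green dot on the frame and the hidden tongue under the pointer (reaching 52 mm from the axis) is square behind the frame edge (34 mm from the axis). A stop ends the turn at 1.62. Friction 0.06 N m, no spring; stays where left.
- amber_knob (a joint): Angle, in the same sense, of the like knob on the like case with amber corners: 0.15 to 0.5 at the start, unlocked, and to stay so. The cases stand side by side, left and right in either order; corner guards and hinges stand at most 5 mm above their tops.
- amber_wing (a point): Bystander: the amber case's knob, same shape and size as the purple case's. Point on its vertical turning axis, 30 mm above the case top; x along the blade to its white pointer end, y across, z up.

How it is judged:
At the end, for the whole second after the job is handed in: The purple case's knob stands still at 1.31 rad or more (pointer within 15 degrees of the green dot, or against the stop just past it), and the amber case's knob is still below 0.8 rad (value of joint purple_knob above 1.31 rad and velocity of joint purple_knob below 0.1 rad/s and value of joint amber_knob below 0.8 rad); the robot touches nothing.
It fails at once if the amber case's knob is turned towards locked (0.8 rad or more) (value of joint amber_knob above 0.8 rad).
It also fails if it takes over 32 s, if anything falls off the work surface, if the arm or the gripper's body presses on something with over 40 N, if the wrist force passes 120 N, or if a joint passes its speed limit or range.

## Working session

There is one attempt and no reset: what is moved stays moved. The work goes in short steps, Python scripts to look and compute and a shell command to move; the robot and the scene stay as the last step left them, time stands still between calls to the robot, and variables do not carry over. Pictures are saved under pics/ and viewed, about 8 in all and at most 12, crops included, and the job is handed in when it is done.

```bash
mkdir -p pics; cat > h.py <<'E'
import numpy as np,cv2
from bench import r
def shot(n,f):
    c=r.camera(n); cv2.imwrite('pics/'+f,c['pixels'][:,:,::-1]); np.savez('pics/'+f[:-4]+'.npz',**c); return c
def ray(c,u,v,z):
    T=np.linalg.inv(c['camera_from_world']); d=T[:3,:3]@np.array([(u-c['cx'])/c['fx'],-(v-c['cy'])/c['fy'],-1]); o=T[:3,3]
    return o+d*(z-o[2])/d[2]
E
python3 - <<'E'
from h import *
a=shot('scene','a.png');b=shot('top','b.png')
s=r.read_state();print({k:np.round(v,3) for k,v in s.items()},r.tip_extent)
for c in(a,b):print([k for k in c],c['fx'],np.linalg.inv(c['camera_from_world']).round(3))
E
```

```text
{'time': np.float64(0.1), 'joint_positions': array([ 1.099,  0.333, -0.065,  1.461,  0.022,  1.35 , -0.089]), 'joint_vel': array([-0.   , -0.001,  0.   , -0.003,  0.001,  0.001,  0.001]), 'joint_torque': array([ 1.0000e-03, -6.2455e+01,  2.4000e-02, -3.9071e+01, -6.2000e-02,
        3.7000e-02,  0.0000e+00]), 'ee_pos': array([ 0.271, -0.563,  0.217]), 'eef_rot': array([ 0.975,  0.223, -0.   , -0.001]), 'ft_force': array([ 0.122,  0.138, -0.174]), 'torque': array([-0.05 , -0.01 , -0.006]), 'width': np.float64(0.087)} 0.022
['pixels', 'fx', 'fy', 'cx', 'cy', 'camera_from_world'] 436.31726433598794 [[ 0.778 -0.493  0.39   0.867]
 [ 0.628  0.618 -0.472 -0.445]
 [-0.008  0.612  0.791  0.903]
 [ 0.     0.     0.     1.   ]]
['pixels', 'fx', 'fy', 'cx', 'cy', 'camera_from_world'] 492.8974439147876 [[-0.028  0.99  -0.141  0.355]
 [-1.    -0.026  0.015  0.006]
 [ 0.011  0.141  0.99   1.222]
 [ 0.     0.     0.     1.   ]]
```

View pics/a.png

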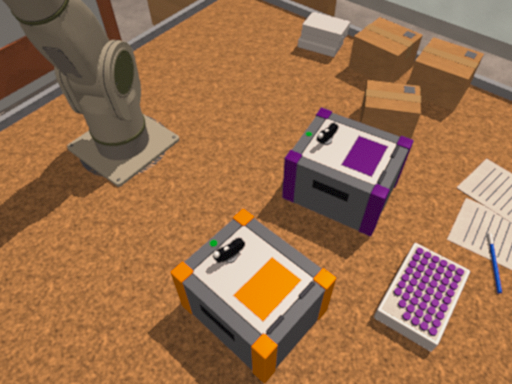

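View pics/b.png

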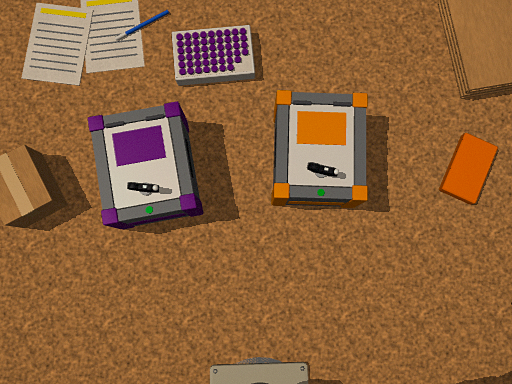

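Both views show the purple case on the left (+y), with its knob near top pixel (145,188) and the green dot at (150,210). The amber case is on the right. I'll zoom in on the purple knob.

```bash
python3 - <<'E'
from h import *
b=np.load('pics/b.npz');p=b['pixels']
c=p[160:230,85:205][:,:,::-1];cv2.imwrite('pics/c.png',cv2.resize(c,None,fx=6,fy=6,interpolation=cv2.INTER_CUBIC))
hsv=cv2.cvtColor(p,cv2.COLOR_RGB2HSV)
g=cv2.inRange(hsv,(50,120,60),(75,255,255));n,l,s,ce=cv2.connectedComponentsWithStats(g)
for i in range(1,n):
  if s[i,4]>8: print('green',ce[i],s[i,4],ray(b,*ce[i],.15).round(4))
k=(p.max(2)<45).astype(np.uint8);n,l,s,ce=cv2.connectedComponentsWithStats(k)
for i in range(1,n):
  if s[i,4]>30: print('dark',ce[i],s[i],ray(b,*ce[i],.185).round(4))
E
```

```text
green [320.5 192. ] 44 [ 0.5011 -0.1466  0.15  ]
green [148.84090909 209.27272727] 44 [0.4731 0.2299 0.15  ]
dark [171.14804469 191.08100559] [ 106  105   97  124 1074] [0.5068 0.1755 0.185 ]
dark [274.875      149.16666667] [274 127   3  41  48] [ 0.592  -0.0476  0.185 ]
dark [320.90952381 169.14761905] [308 163  29  14 210] [ 0.5457 -0.1448  0.185 ]
dark [141.21686747 187.15060241] [128 183  31   9 166] [0.5169 0.2388 0.185 ]
dark [317.91935484 199.4516129 ] [287 197  64   6 186] [ 0.4805 -0.1355  0.185 ]
```

View pics/c.png

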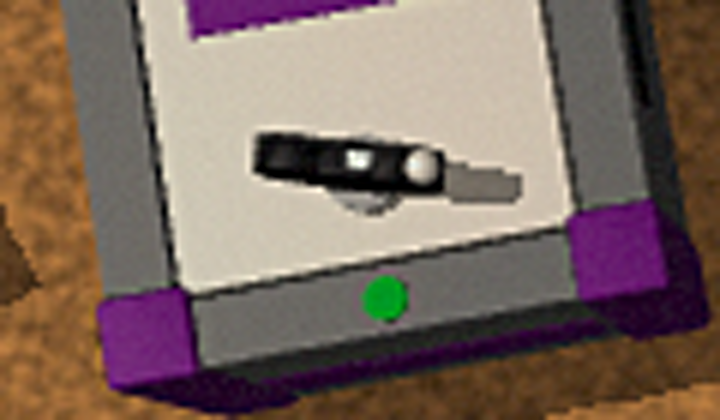

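```bash
python3 -m jog '[[0,0,-4,0,0],[0,0,-4,0,0],[1.5,-1.5,-2,0,0],[2.7,-2.9,0,0,0],[2.7,-2.9,0,0,0],[2.7,-2.9,0,0,0],[2.7,-2.9,0,0,0],[2.7,-2.9,0,0,0],[2.7,-2.9,0,0,0],[2.7,-2.9,0,0,0]]' 40
python3 -m jog '[[2.7,-2.9,0,0,0],[2.7,-2.9,0,0,0],[2.7,-2.9,0,0,0],[2.7,-2.9,0,0,0],[2.7,-2.9,0,0,0],[2.7,-2.9,0,0,0],[2.7,-2.9,0,0,0],[2.7,-2.9,0,0,0],[2.7,-2.9,0,0,0],[0,0,0,0,0]]'
python3 -m jog '[[0,0,0,-0.14,0],[0,0,0,-0.14,0],[0,0,0,-0.14,0],[0,0,0,-0.14,0],[0,0,0,-0.14,0],[0,0,0,-0.14,0],[0,0,0,-0.14,0],[0,0,0,0,0],[0,0,0,0,0],[0,0,0,0,0]]'
cat >> h.py <<'E'
from scipy.spatial.transform import Rotation as R
def st():
    s=r.read_state();M=R.from_quat(s['eef_rot']).as_matrix();return s,M
E
python3 - <<'E'
from h import *
b=np.load('pics/b.npz')
A=ray(b,127.5,185.5,.188);B=ray(b,159,188.3,.188);print('ends',A,B,np.linalg.norm(A-B),'mid',(A+B)/2,'yaw',np.degrees(np.arctan2(*(B-A)[1::-1])))
s,M=st();print(s['time'],s['ee_pos'],M.round(3),s['joint_positions'])
w=shot('wrist','d.png');print(w['camera_from_world'].round(3))
t=np.load('pics/b.npz')
E
```

```text
time: 1.1
ee_pos: [0.3593, -0.2709, 0.3164]
eef_rot: [0.976, 0.218, -0.003, -0.004]
ft_force: [-0.0, 0.6, 0.4]
width: 0.087
time: 2.1
ee_pos: [0.4683, 0.0893, 0.3163]
eef_rot: [0.975, 0.221, -0.004, -0.005]
ft_force: [-0.0, -0.3, -0.1]
width: 0.087
time: 3.1
ee_pos: [0.4666, 0.0873, 0.3134]
eef_rot: [0.746, 0.666, -0.004, -0.007]
ft_force: [0.9, 0.0, 1.5]
width: 0.0871
ends [0.52073782 0.26712822 0.188     ] [0.5129666  0.20061532 0.188     ] 0.06696534542787058 mid [0.51685221 0.23387177 0.188     ] yaw -96.66409437996616
3.1 [0.4665557  0.08733283 0.3134384 ] [[ 0.113  0.993 -0.015]
 [ 0.994 -0.113  0.006]
 [ 0.004 -0.016 -1.   ]] [ 5.01143443e-01  1.29734860e-02 -7.70002648e-01  1.63598976e+00
 -7.98403805e-04  1.50937482e+00 -3.82457390e-01]
[[ 0.993 -0.113 -0.016 -0.448]
 [ 0.106  0.964 -0.246 -0.081]
 [ 0.043  0.242  0.969 -0.525]
 [ 0.     0.     0.     1.   ]]
```

View pics/d.png

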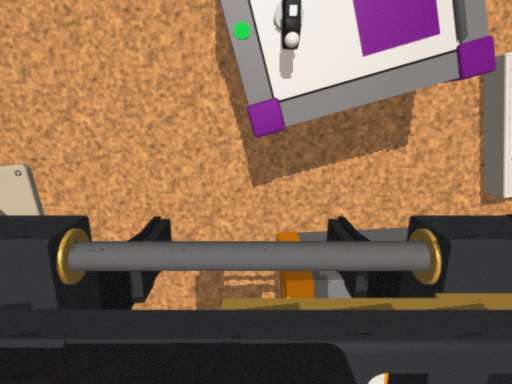

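```bash
python3 -m jog '[[2.8,0.6,0,0,0],[2.8,0.6,0,0,0],[2.8,0.6,0,0,0],[2.8,0.6,0,0,0],[2.8,0.6,0,0,0],[1.2,0.3,0,0,0],[0,0,0,0,0],[0,0,0,0,0],[0,0,0,0,0],[0,0,0,0,0]]'
python3 - <<'E'
from h import *
s,M=st();print(s['time'],s['ee_pos'],M.round(3),s['joint_positions'].round(2))
w=shot('wrist','e.png')
E
```

```text
time: 4.15
ee_pos: [0.52, 0.2354, 0.3125]
eef_rot: [0.754, 0.656, -0.005, -0.007]
ft_force: [-0.6, 0.1, -0.3]
width: 0.0869
4.15 [0.52002918 0.23535722 0.31250343] [[ 0.138  0.99  -0.016]
 [ 0.99  -0.138  0.004]
 [ 0.002 -0.016 -1.   ]] [ 0.2   0.3  -0.88  1.4   0.21  1.55 -0.8 ]
```

View pics/e.png

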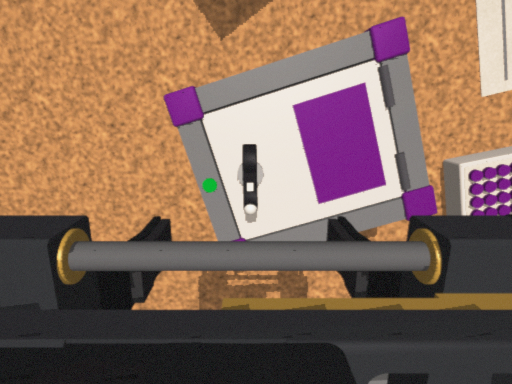

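The wrist view shows the purple knob clear, with its blade running from (250,145) to about (250,212), the pointer end low and the green dot at (210,185).

```bash
python3 - <<'E'
from h import *
w=np.load('pics/e.npz');p=w['pixels']
k=(p.max(2)<50).astype(np.uint8);k[:130]=0;k[216:]=0;k[:,:238]=0;k[:,264:]=0
n,l,s,ce=cv2.connectedComponentsWithStats(k);i=1+s[1:,4].argmax();print(s[i],ce[i])
u0,v0,ww,hh=s[i][:4]
for z in(.188,):
  A=ray(w,u0+ww/2,v0,z);B=ray(w,250.5,214,z);m=(A+B)/2;print(A,B,np.linalg.norm(A-B),m,np.degrees(np.arctan2(*(A-B)[1::-1])))
  print('case-side col rows:',[(v,np.where(k[v])[0].mean().round(1)) for v in range(150,205,10)])
s,M=st()
for m in(m,np.array([.5169,.2339,.18])):
  d=m-s['ee_pos'];d[2]=.179-s['ee_pos'][2];print('tool shift cm',(M.T@d*100).round(2),'toolx yaw',np.degrees(np.arctan2(M[1,0],M[0,0])))
E
```

```text
[243 161  13  31 249] [249.34939759 172.81124498]
[0.52063767 0.25679839 0.188     ] [0.51433163 0.20419696 0.188     ] 0.05297807930185047 [0.51748465 0.23049767 0.188     ] 83.1638090781171
case-side col rows: [(150, np.float64(249.5)), (160, np.float64(nan)), (170, np.float64(249.5)), (180, np.float64(249.5)), (190, np.float64(250.0)), (200, np.float64(249.6))]
tool shift cm [-0.54  0.03 13.36] toolx yaw 82.04616483634462
tool shift cm [-0.21 -0.08 13.36] toolx yaw 82.04616483634462<stdin>:8: RuntimeWarning: Mean of empty slice.
  ret = ret.dtype.type(ret / rcount)
```

```bash
python3 -m jog '[[0,0,3,-0.02,0],[0,0,3,0,0],[0,0,3,0,0],[0,0,2,0,0],[0,0,1.2,0,0],[0,0,0.4,0,0],[0,0,0,0,0],[0,0,0,0,0],[0,0,0,0,0],[0,0,0,0,0]]'
python3 - <<'E'
from h import *
s,M=st();print(s['time'],s['ee_pos'],M.round(3))
m=np.array([.5172,.236,.181]);print((M.T@(m-s['ee_pos'])*100).round(2),np.degrees(np.arctan2(M[1,0],M[0,0])))
E
```

```text
time: 5.2
ee_pos: [0.5213, 0.2321, 0.1878]
eef_rot: [0.75, 0.661, -0.001, -0.004]
ft_force: [0.2, 1.2, -0.2]
width: 0.0871
5.2 [0.52131409 0.23206143 0.18783327] [[ 0.126  0.992 -0.006]
 [ 0.992 -0.126  0.004]
 [ 0.004 -0.006 -1.   ]]
[ 0.34 -0.45  0.69] 82.76597877949915
```

```bash
python3 -m jog '[[0.3,-0.4,0.5,0,0],[0,0,0.2,0,0],[0,0,0,0,0.4],[0,0,0,0,1],[0,0,0,0,1],[0,0,0,0,1],[0,0,0,0,1],[0,0,0,0,1],[0,0,0,0,1],[0,0,0,0,1]]' 30
python3 - <<'E'
from h import *
s,M=st();print(s['time'],s['ee_pos'],s['torque'],np.degrees(np.arctan2(M[1,0],M[0,0])),s['joint_positions'].round(2))
shot('scene','f.png')
a=np.load('pics/f.npz')['pixels'][80:240,260:430]
cv2.imwrite('pics/f2.png',cv2.resize(a[:,:,::-1],None,fx=3.5,fy=3.5,interpolation=cv2.INTER_CUBIC))
E
```

```text
time: 6.2
ee_pos: [0.5177, 0.2363, 0.1812]
eef_rot: [0.75, 0.661, -0.0, -0.003]
ft_force: [0.7, 0.7, -0.1]
width: 0.0308
6.2 [0.51771865 0.23627367 0.18119149] [ 0.03682656 -0.05495825  0.00222612] 82.77493726010326 [ 0.2   0.35 -0.86  1.63  0.27  1.29 -0.83]
```

View pics/f2.png

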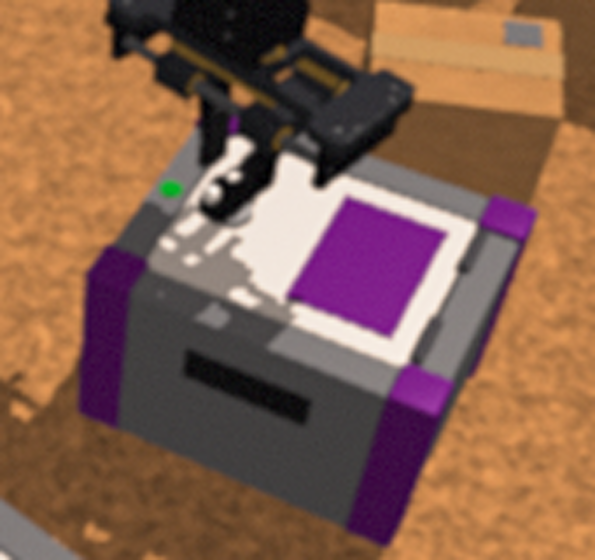

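The fingers straddle the blade and are still closing, with an opening of 31 mm against a 14 mm blade.

```bash
python3 -m jog '[[0,0,0,0,1],[0,0,0,0,1],[0,0,0,0,1],[0,0,0,0,1],[0,0,0,0,1],[0,0,0,0,1],[0,0,0,0,1],[0,0,0,0.1,1],[0,0,0,0.1,1],[0,0,0,0.1,1]]' 30
python3 - <<'E'
from h import *
s,M=st();print(s['time'],s['ee_pos'],s['torque'],np.degrees(np.arctan2(M[1,0],M[0,0])),s['joint_positions'].round(2))
E
```

```text
time: 7.25
ee_pos: [0.5185, 0.2362, 0.1813]
eef_rot: [0.843, 0.538, 0.0, -0.003]
ft_force: [-0.1, -0.2, -0.5]
width: 0.0129
7.25 [0.51846357 0.23620962 0.18125693] [ 0.01326523 -0.11259433  0.08777877] 65.09014235184253 [ 0.16  0.34 -0.81  1.63  0.25  1.28 -1.12]
```

```bash
python3 -m jog '[[0,0,0,0.1,1],[0,0,0,0.1,1],[0,0,0,0.1,1],[0,0,0,0.1,1],[0,0,0,0.1,1],[0,0,0,0.1,1],[0,0,0,0.1,1],[0,0,0,0.1,1],[0,0,0,0.1,1],[0,0,0,0,1]]' 30
python3 - <<'E'
from h import *
s,M=st();print(s['time'],s['ee_pos'],s['torque'],np.degrees(np.arctan2(M[1,0],M[0,0])),s['joint_positions'].round(2))
E
```

```text
time: 8.25
ee_pos: [0.5175, 0.2374, 0.1813]
eef_rot: [0.995, 0.099, -0.002, -0.003]
ft_force: [1.5, -0.2, -1.0]
width: 0.0127
8.25 [0.51752204 0.23738842 0.18129495] [ 0.07196667 -0.30630038  0.00490077] 11.346154695812732 [ 0.05  0.3  -0.67  1.63  0.19  1.27 -2.02]
```

Another 2.5° or so, then open, wait, and lift straight up.

```bash
python3 -m jog '[[0,0,0,0.05,1],[0,0,0,0,1],[0,0,0,0,1],[0,0,0,0,0],[0,0,0,0,0],[0,0,0,0,0],[0,0,0,0,0],[0,0,0,0,0],[0,0,0,0,0],[0,0,0,0,0]]' 
python3 -m jog '[[0,0,0,0,0],[0,0,0,0,0],[0,0,0,0,0],[0,0,-2,0,0],[0,0,-3,0,0],[0,0,-3,0,0],[0,0,-3,0,0],[0,0,-3,0,0],[0,0,0,0,0],[0,0,0,0,0]]' 
python3 - <<'E'
from h import *
s,M=st();print(s['time'],s['ee_pos'],np.degrees(np.arctan2(M[1,0],M[0,0])))
w=shot('wrist','g.png');t=shot('scene','g2.png')
cv2.imwrite('pics/g3.png',np.hstack([w['pixels'],cv2.resize(t['pixels'][90:240,170:430],None,fx=1,fy=2.56)])[:,:,::-1])
E
```

```text
time: 9.25
ee_pos: [0.5169, 0.2374, 0.1812]
eef_rot: [0.997, 0.081, -0.002, -0.003]
ft_force: [0.3, -0.6, -0.3]
width: 0.0607
time: 10.25
ee_pos: [0.5169, 0.2362, 0.3255]
eef_rot: [0.997, 0.081, -0.003, -0.003]
ft_force: [0.5, 0.1, -0.2]
width: 0.0869
10.25 [0.51690073 0.23619241 0.32553487] 9.28366143358078
```

View pics/g3.png

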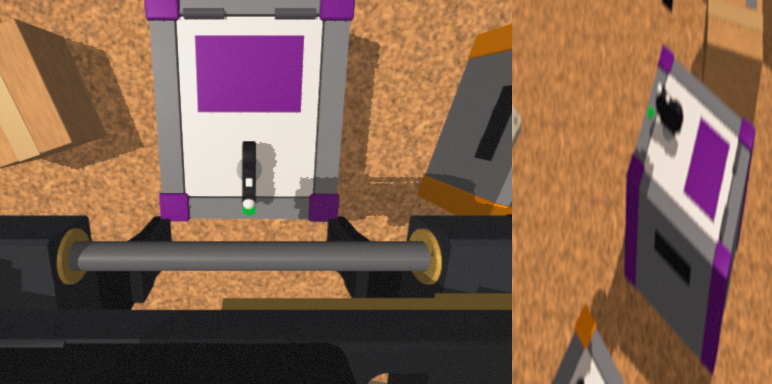

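The wrist view shows the white pointer at (249,206), right over the green dot at (249,210). The jaws are open and 14 cm above the knob.

```bash
python3 -c "from bench import r; r.close_job(); print(r.read_state()['time'])"
```

```text
the job is handed in; nothing more can be done
the job is handed in; nothing more can be done
```

I turned the purple case's knob clockwise by about 73° until its white pointer reached the green dot. I then opened the jaws, lifted clear and handed the job in at about 10.3 s of the 32 s allowed.

- **Purple knob:** the last wrist picture shows the pointer right over the green dot. From the tool's heading of 9.3° against about 8° for the dot, I estimate the knob at about 1.55 rad. The joint angle itself can't be read.
- **Amber knob:** the gripper passed well above that case and never went down near it. I did not look at its knob again at the end.
- **Forces and contact:** the measured wrist force stayed within a few newtons, and at hand-in the open gripper was about 14 cm above its grip height and touching nothing.
- **Disagreement:** the top and wrist cameras differed by about 5 mm on where the knob's axis sits along the blade. I used a point between the two, and the grip held without slipping.

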